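Set the sliding stop of a sewing gauge to the template

ROBOT

A 6-joint arm with a two-finger parallel gripper is mounted at the origin on the work surface. World frame = base frame: x ahead of the robot, y to its left, z up, the work surface at z = 0. Lengths are in mm, angles in rad, forces in N, time in s.
With the tool pointing down it reaches from about 275 to 1000 mm from the base axis. Payload 8.4 kg.
Tool frame: the origin (TCP) lies at the very end of the fingers, on their centre line; the grasp point (between the pads) lies 19 mm behind it; z points along the fingers, y is the direction in which the jaws open and shut (so a half turn about z gives the same grasp; the last joint's range is limited). The gripper opens to 85 mm and grips with 20 to 120 N. Pads are 22 mm wide; open, the fingers measure 114 mm over their backs; the gripper's body (76 mm by 85 mm) begins 54 mm behind the grasp point. The pads swing forward as they close: fully open they stand 13 mm farther back than shut.
Start: joints at [-1.228, 0.353, 1.633, -0, 1.155, -0.002], TCP at [211.254, -588.217, 231.281] pointing down, gripper open.
Joint ranges: [-2.63, 2.63], [-0.92, 2.1], [0.06, 2.66], [-1.3, 4.44], [0, 2.69], [-3.02, 3.02]. Speed limits (rad/s): [2.22, 2.22, 2.79, 3.14, 3.14, 3.14].

INTERFACE

Orientations are given as [roll, pitch, yaw] about the fixed x, y, z axes, in that order (R = Rz(yaw) Ry(pitch) Rx(roll)).
In Python, from rig import r gives the robot as it stands.
- The arm moves only by the tool move_arm, never from a script. Its argument "increments" is a list of rows, each an object of numbers: "tx", "ty", "tz": the shift along the tool's x, y, z in cm; "rx", "ry", "rz": the turn, a rotation vector about the tool's x, y, z in degrees; "gripper": the gripper's target within -1 to 1 (fully open at 1, half-way at 0, shut at -1). A call has 1 to 12 rows; each row shifts and turns the commanded pose from where the row before left it, along the tool's axes as they then stand; what a row does not reach is not made up. A row lasts 1/10 s, in which the tool goes at most 50 mm and 8.59 degrees, less where a joint would pass 70% of its speed; a pose out of reach is approached as far as the arm can. A call is refused whole if a number of a shift passes 5 or a number of a turn 8.59, either way. A call with a gripper value outside its range is refused whole. The fingers move at their own pace and stop on an object; "squeeze" is the grip in N (left out, the last holds). Time passes only in rows, so rows that do not move let the fingers close. It gives the time, the measured TCP pose, the force and the opening at its end, in the units of the state.
- r.sense(): the state, without advancing time (a new reading comes with each control period).
- r.grab_frame(name): name is "side" or "top"; returns (picture, depth): 400x640x3 uint8, red, green, blue; 400x640 float32, mm along the optical axis (not along the pixel's ray), 0 where there is no reading.
- r.camera_model(name): a dict with "fx", "fy", "cx", "cy" (pixels), "k1" (the pictures are not rectified: a ray, as slopes to the right and down, at radius r is drawn at 1 + k1 r^2 times it, then the intrinsics apply), "R" (3x3) and "t" (3): a world point X has camera coordinates R X + t. Camera axes: x right, y down, z forward; pixel columns grow to the right and rows downward; lengths in mm; the calibration is good to about 2 mm. A picture is of the moment at which its call begins. camera_model takes no time and is no camera call.
- r.sign_off(): hands the job in, once; it reports no verdict.
Trained networks look in the newest picture that a camera, given by its name, has taken for a name from the list of things; names that differ only in an ending like _2 or _b are one class to them, and where a whole thing is asked for, a point or a joint stands for the part that bears it (a point fixed in the world has none). Each returns a list of dicts, best first, with "confidence" (0 to 1); they miss things now and then, are a little off and sometimes report something else, mostly with a low value. They report only what shows in the picture. A call takes as long as a camera call. They do not tell look-alikes from the thing itself.
- r.cut_out(query, camera): "mask" (400x640 bool, what is visible of it) and "bbox" ([left, top, right, bottom] in pixels, round what is visible of it).
- r.place_of(query, camera): "location" ([row, column] in pixels: a listed point, or the origin of a listed thing).
The state is a dict: "clock": time; "qpos": joint angles; "qvel": joint speeds; "joint_efforts": joint torques, N m; "eef_pos": TCP position; "tcp_rot": TCP orientation; "contact_force": force on the tool from outside, world axes, zero at the start; "wrist_torque": the same for the moment, N m; "opening": opening from 0.0 (shut) to 1.0 (fully open).
Only numpy, scipy, OpenCV 4.12 (cv2) and the standard library are available. Lean on these libraries where they do the work, as an engineer would, in place of code of your own. Each camera call takes 0.05 s, during which the arm holds its last target. There are 200 camera calls.

TASK

On the gauge board, push the sliding stop along its rail with your fingertips until it clicks into the notch for the wooden template that lies against the fence, so that the stop's face is level with that template's free end. Do not overrun that notch, do not pinch the stop, leave the templates, spools and tin where they are, and move clear at the end.

Things in the scene. Friction and masses are not known exactly. Their poses are not given: they have to be found in the camera images.
- gauge: fixed plywood board, top 12 mm above the table. Origin: on the table under the rail's middle; board x -110 to 200, y -170 to 170 mm. Rail along y at x = 0: 300 mm long, 30 wide, top 24 mm above the table, end plates to 30 mm. 3 cross slots, 10 mm wide, in its top are the notches for templates 140, 100, 60 mm long. Templates lie at x > 0; x < 0 is free for pushing but for the near spool.
- fence (a point): foot of the fence (aluminium block 55 mm along the board's x, 14 mm thick, 20 mm high over the board), on the board top, middle of the face that looks to the board's +y; 50 mm in x, -130 mm in y from the gauge origin. The template to be matched has its origin here within about 5 mm.
- stop (a joint): travel of the stop, m: 0 far from the fence, growing towards it (board's -y), to 0.21. Starts at 0 to 0.045. Seated: 0.09 for the 140 mm template, 0.13 for 100, 0.17 for 60; it passes the notches of longer templates first. Slides with about 1.5 to 2.5 N; at a notch the force dips as it is drawn in over the last 3 mm, then rises to about 10 N before it leaves, jumping ahead some mm.
- pin (a joint): drop of the spring pin in the middle of the stop, m: about 0 while it rides on the rail, about 0.0025 (its head visibly lower) when it sits in a notch. It moves by itself.
- face_out: half of the stop's grey crossbar that looks away from the fence (board's +y): the side to push. The whole crossbar is 135 mm long (board's x -90 to 45), 16 mm thick, 14 to 44 mm above the board top; a 12 mm steel pin head rises 6 mm over its middle. It cannot leave the rail. Origin: on the board top under the bar's mid thickness, at the rail's centre line; axes as the gauge.
- face_in: the other half of the same crossbar, looking towards the fence (board's -y). Gripping face_in and face_out at once is pinching. Same origin and axes as face_out.
- stop_push (a point): good place to push: on the stop's outer face (8 mm to the board's +y of the bar's mid thickness), 55 mm on the robot's side of the rail's centre line, 29 mm above the board top; push towards the board's -y.
- stop_face (a point): lower edge of the crossbar's inner face (looks to the fence), 40 mm to the template side of the rail's centre line: the edge to be level with the template's free end. It passes 6 mm above the templates.
- template_small: short wooden template: a flat strip 60 mm long (y), 40 mm wide (x), 8 mm thick, with a round knob (18 mm wide, 12 mm high) in the middle of its top. Loose, 0.12 kg. Origin: underside, middle of one end; it runs 60 mm from there along its +y. One of the three templates has this end at the fence, next to the rail; the other two lie parallel, farther from the rail.
- template_middle: middle wooden template: a flat strip 100 mm long (y), 40 mm wide (x), 8 mm thick, with a round knob (18 mm wide, 12 mm high) in the middle of its top. Loose, 0.12 kg. Origin: underside, middle of one end; it runs 100 mm from there along its +y. One of the three templates has this end at the fence, next to the rail; the other two lie parallel, farther from the rail.
- template_large: long wooden template: a flat strip 140 mm long (y), 40 mm wide (x), 8 mm thick, with a round knob (18 mm wide, 12 mm high) in the middle of its top. Loose, 0.12 kg. Origin: underside, middle of one end; it runs 140 mm from there along its +y. One of the three templates has this end at the fence, next to the rail; the other two lie parallel, farther from the rail.
- spool_near: a thread spool standing on the board at the fence end, on the robot's side of the rail: 33 mm across, 55 mm high, loose. Origin at the centre of its underside.
- spool_far: a like spool standing at the board's other end, on the templates' side. Origin at the centre of its underside.
- button_tin: a round button tin with a brass lid, 59 mm across, 36 mm high, loose, at the board's far corner. Origin at the centre of its underside.
Things that resemble listed ones, but are neither listed nor needed, are in the scene too. Leave any turquoise look-alike of the template_middle alone.

How it is judged:
By the outcome, as a careful person would: the job done as asked, in the order asked, and still so for the second after the job is handed in, with the robot touching nothing.
It also fails if it takes over 35 s, if anything falls off the work surface, if the arm or the gripper's body presses on something with over 40 N, if the wrist force passes 120 N, or if a joint passes its speed limit or range.

## Working session

There is one attempt and no reset: what is moved stays moved. The work goes in short steps, Python scripts to look and compute and a tool call to move; the robot and the scene stay as the last step left them, time stands still between calls to the robot, and variables do not carry over. Pictures are saved under pics/ and viewed, about 8 in all and at most 12, crops included, and the job is handed in when it is done.

Besides the shell and the picture viewer there is one more tool, called after "Call:" as name(argument=value, ...), one argument or row to a line, values as JSON. move_arm: Moves the arm, as the interface text tells. Its arguments: {"type":"object","properties":{"increments":{"type":"array","items":{"type":"object","properties":{"tx":{"type":"number"},"ty":{"type":"number"},"tz":{"type":"number"},"rx":{"type":"number"},"ry":{"type":"number"},"rz":{"type":"number"},"gripper":{"type":"number"}}}},"squeeze":{"type":"number"}},"required":["increments"]}

```bash
mkdir -p pics; ls; python3 - <<'E'
from rig import r
import cv2
for n in("side","top"):
    p,d=r.grab_frame(n); cv2.imwrite(f"pics/{n}0.png",p[:,:,::-1])
    m=r.camera_model(n); print(n,m)
    for q in("gauge","fence","stop_push","stop_face","face_out","pin","template_small","template_middle","template_large","spool_near"):
        print(q,[( [round(float(v)) for v in o["location"]],round(o["confidence"],2)) for o in r.place_of(q,n)][:3])
print(r.sense())
E
```

```text
pics
side {'fx': 364.72539852320347, 'fy': 364.72539852320347, 'cx': 316.51020200936415, 'cy': 194.26060000909942, 'k1': -0.002290218654542912, 'R': array([[ 0.82742711, -0.56130555, -0.01733339],
       [-0.33960797, -0.47556104, -0.81148513],
       [ 0.44724803,  0.67733136, -0.58411594]]), 't': array([-550.33443692,  252.61632887,  534.74516002])}
gauge [([215, 270], 0.73)]
fence [([240, 313], 0.81)]
stop_push [([177, 237], 0.6)]
stop_face [([182, 281], 0.82)]
face_out [([168, 319], 0.49), ([170, 299], 0.34)]Traceback (most recent call last):
  File "<stdin>", line 7, in <module>
ValueError: it knows: button_tin, face_in, face_out, fence, gauge, spool_far, spool_near, stop_face, stop_push, template_large, template_middle, template_small
```

```bash
cat > h.py <<'E'
from rig import r
import cv2, numpy as np
def ray(n,row,col):
    m=r.camera_model(n)
    K=np.array([[m["fx"],0,m["cx"]],[0,m["fy"],m["cy"]],[0,0,1]])
    u=cv2.undistortPoints(np.array([[[col,row]]],float),K,np.array([m["k1"],0,0,0.]))[0,0]
    return m["R"].T@np.array([u[0],u[1],1]), -m["R"].T@m["t"]
def atz(n,row,col,z):
    d,c=ray(n,row,col); return c+d*(z-c[2])/d[2]
def atd(n,row,col,dep):
    d,c=ray(n,row,col); return c+d*dep
def proj(n,X):
    m=r.camera_model(n)
    K=np.array([[m["fx"],0,m["cx"]],[0,m["fy"],m["cy"]],[0,0,1]])
    p,_=cv2.projectPoints(np.array(X,float).reshape(-1,1,3),cv2.Rodrigues(m["R"])[0],m["t"],K,np.array([m["k1"],0,0,0.]))
    return p[:,0]
E
python3 - <<'E'
from h import *
Z=dict(gauge=0,fence=12,stop_push=41,stop_face=26,face_out=12,template_small=12,template_middle=12,template_large=12,spool_near=12,spool_far=12,button_tin=12)
for n in("side","top"):
    p,d=r.grab_frame(n); cv2.imwrite(f"pics/{n}1.png",p[:,:,::-1])
    for q,z in Z.items():
        if q=='button_tin' or q=='spool_far': continue
        for o in r.place_of(q,n)[:3]:
            a,b=o["location"]; print(n,q,round(a),round(b),round(o["confidence"],2),atz(n,a,b,z).round())
m=r.camera_model("top");print(m["R"].round(2).tolist(),(-m["R"].T@m["t"]).round())
print(r.sense()["clock"],r.sense()["tcp_rot"],r.sense()["contact_force"])
E
```

```text
side gauge 213 270 0.66 [566.  39.   0.]
side fence 238 313 0.69 [592. -95.  12.]
side fence 180 280 0.49 [642. 125.  12.]
side stop_push 182 241 0.75 [546. 133.  41.]
side stop_push 165 320 0.4 [738.  88.  41.]
side stop_face 183 281 0.66 [629.  96.  26.]
side template_small 237 314 0.52 [594. -94.  12.]
side template_middle 308 431 0.95 [ 655. -343.   12.]
side template_middle 216 354 0.83 [703. -89.  12.]
side template_middle 241 429 0.65 [ 773. -233.   12.]
side template_large 231 332 0.71 [ 636. -100.   12.]
side spool_near 263 249 0.6 [458. -84.  12.]
top gauge 234 283 0.61 [575.  41.   0.]
top gauge 171 358 0.38 [ 700. -106.    0.]
top fence 226 353 0.82 [592. -96.  12.]
top fence 224 242 0.46 [594. 120.  12.]
top stop_push 252 229 0.96 [541. 136.  41.]
top stop_push 141 242 0.73 [752. 115.  41.]
top face_out 224 241 0.5 [594. 121.  12.]
top template_small 226 352 0.82 [590. -94.  12.]
top template_middle 171 356 0.73 [ 699. -102.   12.]
top template_middle 188 474 0.67 [ 665. -330.   12.]
top template_middle 129 416 0.57 [ 780. -220.   12.]
top template_large 201 358 0.88 [ 640. -105.   12.]
top spool_near 292 344 0.78 [466. -79.  12.]
top spool_near 227 354 0.38 [588. -98.  12.]
[[0.0, -1.0, -0.03], [-1.0, 0.0, -0.08], [0.08, 0.03, -1.0]] [572. -66. 787.]
1.3 [-3.14155806e+00  2.71065879e-05  3.44827763e-01] [-0.15702576 -0.37343052 -0.30309987]
```

View pics/side0.png

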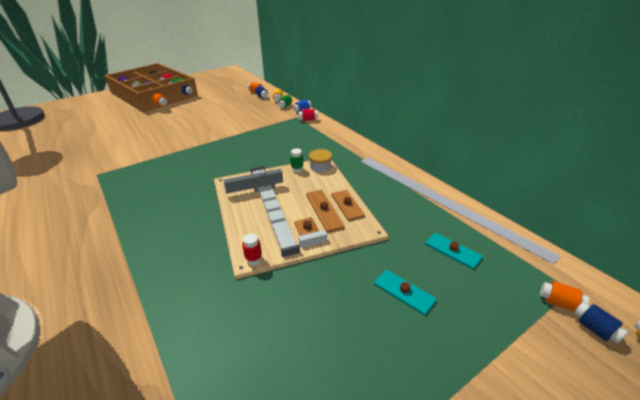

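View pics/top1.png

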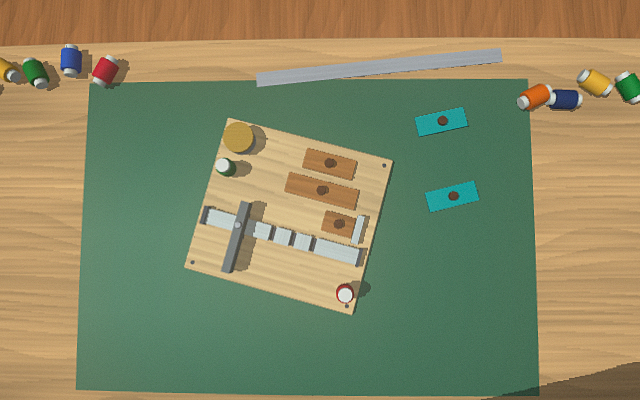

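The template at the fence appears to be the short one at top (340,224); the others, at (322,190) and (330,163), lie away from the fence. The turquoise ones at (441,121) and (452,196) are look-alikes off the board. I'll confirm this in a crop and fit the board pose.

```bash
python3 - <<'E'
from h import *
from scipy.optimize import least_squares
p,d=r.grab_frame("top")
c=[(228,118),(393,160),(353,314),(186,268)]
B=np.array([[200,170],[200,-170],[-110,-170],[-110,170]],float)
W=np.array([atz("top",b,a,12)[:2] for a,b in c])
def T(v,P):
    c,s=np.cos(v[2]),np.sin(v[2]);return P@np.array([[c,s],[-s,c]])+v[:2]
s=least_squares(lambda v:(T(v,B)-W).ravel(),[570,40,-.25]);v=s.x
print(v,s.fun.round(1)); np.save("g.npy",v)
def w2b(w): 
    c,s_=np.cos(v[2]),np.sin(v[2]);return (np.array(w)[:2]-v[:2])@np.array([[c,-s_],[s_,c]])
for q,(a,b),z in [("fence",(226,353),12),("stop_push",(252,229),41),("stop_pin",(225,238),62),("spool",(292,344),12)]:
    print(q,w2b(atz("top",a,b,z)).round(1))
x0,y0,x1,y1=180,110,400,320
k=3.6
im=cv2.resize(p[y0:y1,x0:x1,::-1],(792,756),interpolation=cv2.INTER_CUBIC)
im=cv2.resize(im,(628,600)); s=628/220
# overlay board outline & template & slots
for P,z,col in [(B,12,(0,0,255)),(np.array([[-15,150],[15,150],[15,-150],[-15,-150]]),24,(255,0,0)),(np.array([[30,-130],[70,-130],[70,-70],[30,-70]]),20,(0,255,0))]:
    w=T(v,P); px=proj("top",np.c_[w,np.full(len(w),z)]); px=((px-[x0,y0]+.5)*s).astype(int)
    cv2.polylines(im,[px.reshape(-1,1,2)],True,col,1)
cv2.imwrite("pics/c2.png",im)
E
```

```text
[ 5.70983082e+02  3.89156875e+01 -2.56635784e-01] [ 2.3  0.9  1.9 -2.2 -2.8 -2.2 -1.3  3.5]
fence [  53.6 -125.2]
stop_push [-53.1  86.5]
stop_pin [ 0.4 78.5]
spool [ -72.3 -140.2]
```

View pics/c2.png

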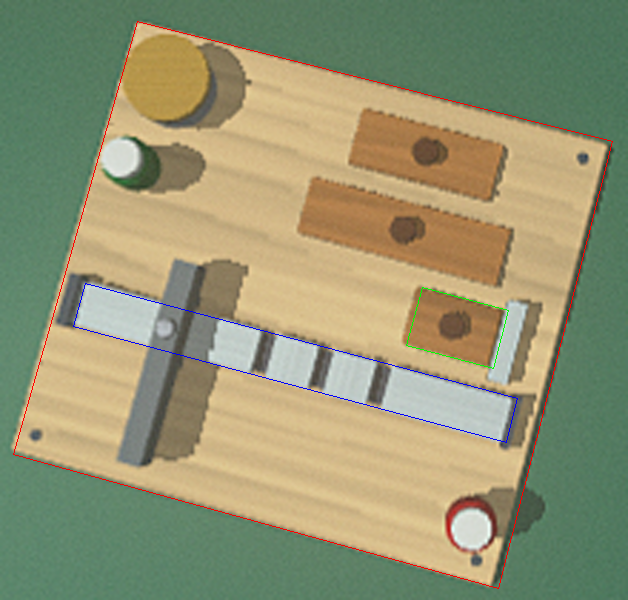

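The crop confirms the short template (crop 455,325) touching the fence. The long one (406,228) and middle one (429,152) lie farther out. So the target is the third slot, at crop (379,383). I'll rotate the tool to the board axes and approach.

Call:
move_arm(
  increments=[
    {"rz":-7.9,"gripper":-1},
    {"rz":-7.9,"gripper":-1},
    {"rz":-7.9},
    {"rz":-7.9},
    {"rz":-7.9},
    {"rz":-7.9},
    {"rz":-7.9},
    {"tx":4.7,"ty":0.8},
    {"tx":4.7,"ty":0.8},
    {"tx":4.7,"ty":0.8},
    {"tx":4.7,"ty":0.8},
    {"tx":4.7,"ty":0.8},
  ],
)

```text
invalid input
```

```bash
python3 - <<'E'
from h import *
v=np.load("g.npy")
def w2b(w): 
    c,s_=np.cos(v[2]),np.sin(v[2]);return (np.array(w)[:2]-v[:2])@np.array([[c,-s_],[s_,c]])
s=628/220
P=lambda x,y:(y/s+110-.5,x/s+180-.5)
for n,(x,y),z in [("slot140",(262,352),24),("slot100",(320,367),24),("slot60",(379,383),24),("pinhead",(166,328),62),("tmpl free end",(412,317),20),("fence end",(500,341),20),("barL",(187,262),56),("barR",(134,464),56)]:
    print(n,w2b(atz("top",*P(x,y),z)).round(1))
S=r.sense();print(S["clock"],S["eef_pos"],S["tcp_rot"],w2b(S["eef_pos"]),S["opening"])
E
```

```text
slot140 [ 1.  22.1]
slot100 [  1.4 -18. ]
slot60 [  1.2 -58.8]
pinhead [ 1.3 79.4]
tmpl free end [ 49.2 -68.6]
fence end [  48.7 -129.4]
barL [45.5 79.3]
barR [-87.6  77.4]
1.35 [ 211.25927908 -588.22346117  231.27599581] [3.14158951e+00 1.75774324e-05 3.44852503e-01] [-188.75717668 -697.90791267] 0.997650870446632
```

Call:
move_arm(
  increments=[
    {"tx":0,"ty":0,"tz":0,"rx":0,"ry":0,"rz":-7.9,"gripper":-1},
    {"tx":0,"ty":0,"tz":0,"rx":0,"ry":0,"rz":-7.9,"gripper":-1},
    {"tx":0,"ty":0,"tz":0,"rx":0,"ry":0,"rz":-7.9,"gripper":-1},
    {"tx":0,"ty":0,"tz":0,"rx":0,"ry":0,"rz":-7.9,"gripper":-1},
    {"tx":0,"ty":0,"tz":0,"rx":0,"ry":0,"rz":-7.9,"gripper":-1},
    {"tx":0,"ty":0,"tz":0,"rx":0,"ry":0,"rz":-7.9,"gripper":-1},
    {"tx":0,"ty":0,"tz":0,"rx":0,"ry":0,"rz":-7.9,"gripper":-1},
    {"tx":4.7,"ty":0.8,"tz":0,"rx":0,"ry":0,"rz":0,"gripper":-1},
    {"tx":4.7,"ty":0.8,"tz":0,"rx":0,"ry":0,"rz":0,"gripper":-1},
    {"tx":4.7,"ty":0.8,"tz":0,"rx":0,"ry":0,"rz":0,"gripper":-1},
    {"tx":4.7,"ty":0.8,"tz":0,"rx":0,"ry":0,"rz":0,"gripper":-1},
    {"tx":4.7,"ty":0.8,"tz":0,"rx":0,"ry":0,"rz":0,"gripper":-1},
  ],
)

```text
clock: 2.55
eef_pos: [310.9, -369.8, 231.4]
tcp_rot: [3.141, 0.0, 1.309]
contact_force: [1.1, 0.8, 0.1]
opening: 0.003
```

Call:
move_arm(
  increments=[
    {"tx":4.7,"ty":0.8,"tz":0,"rx":0,"ry":0,"rz":0,"gripper":-1},
    {"tx":4.7,"ty":0.8,"tz":0,"rx":0,"ry":0,"rz":0,"gripper":-1},
    {"tx":4.7,"ty":0.8,"tz":0,"rx":0,"ry":0,"rz":0,"gripper":-1},
    {"tx":4.7,"ty":0.8,"tz":0,"rx":0,"ry":0,"rz":0,"gripper":-1},
    {"tx":4.7,"ty":0.8,"tz":0,"rx":0,"ry":0,"rz":0,"gripper":-1},
    {"tx":4.7,"ty":0.8,"tz":0,"rx":0,"ry":0,"rz":0,"gripper":-1},
    {"tx":4.7,"ty":0.8,"tz":0,"rx":0,"ry":0,"rz":0,"gripper":-1},
    {"tx":4.7,"ty":0.8,"tz":0,"rx":0,"ry":0,"rz":0,"gripper":-1},
    {"tx":4.7,"ty":0.8,"tz":0,"rx":0,"ry":0,"rz":0,"gripper":-1},
    {"tx":4.7,"ty":0.8,"tz":0,"rx":0,"ry":0,"rz":0,"gripper":-1},
    {"tx":4.7,"ty":0.8,"tz":0,"rx":0,"ry":0,"rz":0,"gripper":-1},
    {"tx":4.7,"ty":0.8,"tz":0,"rx":0,"ry":0,"rz":0,"gripper":-1},
  ],
)

```text
clock: 3.75
eef_pos: [549.3, 150.8, 231.4]
tcp_rot: [3.141, -0.0, 1.31]
contact_force: [0.5, -0.8, -0.1]
opening: -0.002
```

```bash
cat >> h.py <<'E'
v=np.load("g.npy")
def w2b(w): 
    c,s_=np.cos(v[2]),np.sin(v[2]);return (np.array(w)[:2]-v[:2])@np.array([[c,-s_],[s_,c]])
def st():
    S=r.sense();f=S["contact_force"];print(round(S["clock"],2),"b",w2b(S["eef_pos"]).round(1),"z",round(S["eef_pos"][2],1),"rot",np.round(S["tcp_rot"],3),"Fb",(w2b(np.array(f)[:2]+v[:2])).round(1),round(f[2],1))
E
python3 -c "
from h import *;st()"
```

```text
3.75 b [-49.4 102.7] z 231.4 rot [ 3.141 -0.     1.31 ] Fb [ 0.7 -0.6] -0.1
```

Call:
move_arm(
  increments=[
    {"tx":1.2,"ty":-0.6,"tz":0,"rx":0,"ry":0,"rz":0,"gripper":-1},
    {"tx":0,"ty":0,"tz":4,"rx":0,"ry":0,"rz":0,"gripper":-1},
    {"tx":0,"ty":0,"tz":4,"rx":0,"ry":0,"rz":0,"gripper":-1},
    {"tx":0,"ty":0,"tz":4,"rx":0,"ry":0,"rz":0,"gripper":-1},
    {"tx":0,"ty":0,"tz":4,"rx":0,"ry":0,"rz":0,"gripper":-1},
    {"tx":0,"ty":0,"tz":2,"rx":0,"ry":0,"rz":0,"gripper":-1},
    {"tx":0,"ty":0,"tz":0,"rx":0,"ry":0,"rz":0,"gripper":-1},
  ],
)

```text
clock: 4.45
eef_pos: [543.3, 160.6, 48.5]
tcp_rot: [-3.137, 0.003, 1.31]
contact_force: [-0.2, 0.1, 0.5]
opening: -0.0
```

```bash
python3 -c "
from h import *;st()
p,d=r.grab_frame('side');cv2.imwrite('pics/s3.png',cv2.resize(p[130:280,190:390,::-1],(800,600),interpolation=cv2.INTER_CUBIC))"
```

```text
4.45 b [-57.6 110.7] z 48.5 rot [-3.137e+00  3.000e-03  1.310e+00] Fb [-0.2  0. ] 0.5
```

View pics/s3.png

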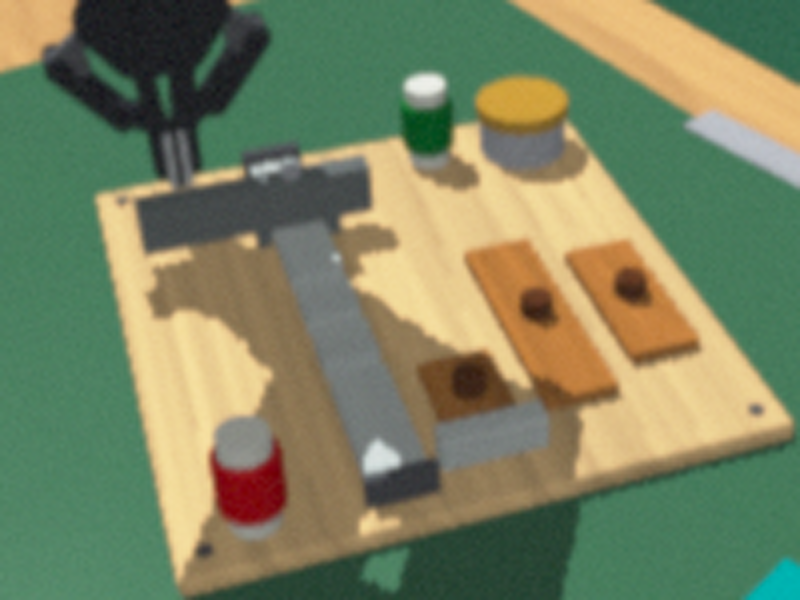

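The fingertips (crop 178,165) stand behind the bar's outer face, clear of the rail. I'll descend the rest of the way and start pushing.

Call:
move_arm(
  increments=[
    {"tx":0,"ty":0,"tz":1.4,"rx":0,"ry":0,"rz":0,"gripper":-1},
    {"tx":0,"ty":0,"tz":0,"rx":0,"ry":0,"rz":0,"gripper":-1},
    {"tx":-0.4,"ty":0,"tz":0,"rx":0,"ry":0,"rz":0,"gripper":-1},
    {"tx":-0.4,"ty":0,"tz":0,"rx":0,"ry":0,"rz":0,"gripper":-1},
    {"tx":-0.4,"ty":0,"tz":0,"rx":0,"ry":0,"rz":0,"gripper":-1},
    {"tx":-0.4,"ty":0,"tz":0,"rx":0,"ry":0,"rz":0,"gripper":-1},
    {"tx":-0.4,"ty":0,"tz":0,"rx":0,"ry":0,"rz":0,"gripper":-1},
    {"tx":-0.4,"ty":0,"tz":0,"rx":0,"ry":0,"rz":0,"gripper":-1},
  ],
)

```text
clock: 5.3
eef_pos: [540.2, 138.9, 37.8]
tcp_rot: [3.141, -0.001, 1.31]
contact_force: [-0.6, 4.9, 3.4]
opening: -0.003
```

```bash
python3 -c "
from h import *;st()"
```

```text
5.3 b [-55.2  88.8] z 37.8 rot [ 3.141e+00 -1.000e-03  1.310e+00] Fb [-1.8  4.5] 3.4
```

Call:
move_arm(
  increments=[
    {"tx":-0.4,"ty":0,"tz":0,"rx":0,"ry":0,"rz":0,"gripper":-1},
    {"tx":-0.4,"ty":0,"tz":0,"rx":0,"ry":0,"rz":0,"gripper":-1},
    {"tx":-0.4,"ty":0,"tz":0,"rx":0,"ry":0,"rz":0,"gripper":-1},
    {"tx":-0.4,"ty":0,"tz":0,"rx":0,"ry":0,"rz":0,"gripper":-1},
    {"tx":-0.4,"ty":0,"tz":0,"rx":0,"ry":0,"rz":0,"gripper":-1},
    {"tx":-0.4,"ty":0,"tz":0,"rx":0,"ry":0,"rz":0,"gripper":-1},
    {"tx":-0.4,"ty":0,"tz":0,"rx":0,"ry":0,"rz":0,"gripper":-1},
    {"tx":-0.4,"ty":0,"tz":0,"rx":0,"ry":0,"rz":0,"gripper":-1},
    {"tx":-0.4,"ty":0,"tz":0,"rx":0,"ry":0,"rz":0,"gripper":-1},
    {"tx":-0.4,"ty":0,"tz":0,"rx":0,"ry":0,"rz":0,"gripper":-1},
  ],
)

```text
clock: 6.3
eef_pos: [529.7, 100.1, 37.7]
tcp_rot: [3.141, -0.001, 1.31]
contact_force: [-0.4, 4.4, 3.3]
opening: 0.001
```

```bash
python3 -c "
from h import *;st()
p,d=r.grab_frame('top');cv2.imwrite('pics/t4.png',p[:,:,::-1])
for q in('face_out','stop_face','stop_push'):
  for o in r.place_of(q,'top')[:2]:
    a,b=o['location'];print(q,round(o['confidence'],2),w2b(atz('top',a,b,dict(face_out=12,stop_face=26,stop_push=41)[q])).round(1))
st()"
```

```text
6.3 b [-55.5  48.7] z 37.7 rot [ 3.141e+00 -1.000e-03  1.310e+00] Fb [-1.5  4.1] 3.3
face_out 0.81 [-1.6 28.8]
stop_face 0.77 [41.3 23.1]
stop_face 0.43 [ -71.2 -138.3]
stop_push 0.9 [-52.5  40. ]
stop_push 0.62 [ -69.7 -135.1]
6.5 b [-55.7  48.2] z 37.3 rot [-3.142  0.     1.31 ] Fb [0.1 0.1] -0.6
```

Call:
move_arm(
  increments=[
    {"tx":-0.3,"ty":0,"tz":0,"rx":0,"ry":0,"rz":0,"gripper":-1},
    {"tx":-0.3,"ty":0,"tz":0,"rx":0,"ry":0,"rz":0,"gripper":-1},
    {"tx":-0.3,"ty":0,"tz":0,"rx":0,"ry":0,"rz":0,"gripper":-1},
    {"tx":-0.3,"ty":0,"tz":0,"rx":0,"ry":0,"rz":0,"gripper":-1},
    {"tx":-0.3,"ty":0,"tz":0,"rx":0,"ry":0,"rz":0,"gripper":-1},
    {"tx":-0.3,"ty":0,"tz":0,"rx":0,"ry":0,"rz":0,"gripper":-1},
    {"tx":-0.3,"ty":0,"tz":0,"rx":0,"ry":0,"rz":0,"gripper":-1},
    {"tx":-0.3,"ty":0,"tz":0,"rx":0,"ry":0,"rz":0,"gripper":-1},
    {"tx":-0.3,"ty":0,"tz":0,"rx":0,"ry":0,"rz":0,"gripper":-1},
    {"tx":-0.3,"ty":0,"tz":0,"rx":0,"ry":0,"rz":0,"gripper":-1},
    {"tx":-0.3,"ty":0,"tz":0,"rx":0,"ry":0,"rz":0,"gripper":-1},
    {"tx":-0.3,"ty":0,"tz":0,"rx":0,"ry":0,"rz":0,"gripper":-1},
  ],
)

```text
clock: 7.7
eef_pos: [520.1, 64.9, 37.3]
tcp_rot: [-3.141, 0.0, 1.31]
contact_force: [-0.7, 4.7, 0.3]
opening: 0.0
```

```bash
python3 -c "
from h import *;st()
p,d=r.grab_frame('top')
for q in('face_out','stop_face','stop_push'):
  for o in r.place_of(q,'top')[:1]:
    a,b=o['location'];print(q,round(o['confidence'],2),w2b(atz('top',a,b,dict(face_out=12,stop_face=26,stop_push=41)[q])).round(1))
st()"
```

```text
7.7 b [-55.8  12.3] z 37.3 rot [-3.141  0.     1.31 ] Fb [-1.9  4.4] 0.3
face_out 0.74 [ 4.3 -8.4]
stop_face 0.68 [4.  1.2]
stop_push 0.62 [-54.5   4.8]
7.9 b [-55.8  12. ] z 37.2 rot [-3.141e+00  1.000e-03  1.310e+00] Fb [-0.7 -0. ] -0.1
```

Call:
move_arm(
  increments=[
    {"tx":-0.3,"ty":0,"tz":0,"rx":0,"ry":0,"rz":0,"gripper":-1},
    {"tx":-0.3,"ty":0,"tz":0,"rx":0,"ry":0,"rz":0,"gripper":-1},
    {"tx":-0.3,"ty":0,"tz":0,"rx":0,"ry":0,"rz":0,"gripper":-1},
    {"tx":-0.3,"ty":0,"tz":0,"rx":0,"ry":0,"rz":0,"gripper":-1},
    {"tx":-0.3,"ty":0,"tz":0,"rx":0,"ry":0,"rz":0,"gripper":-1},
    {"tx":-0.3,"ty":0,"tz":0,"rx":0,"ry":0,"rz":0,"gripper":-1},
    {"tx":-0.3,"ty":0,"tz":0,"rx":0,"ry":0,"rz":0,"gripper":-1},
    {"tx":-0.3,"ty":0,"tz":0,"rx":0,"ry":0,"rz":0,"gripper":-1},
    {"tx":-0.3,"ty":0,"tz":0,"rx":0,"ry":0,"rz":0,"gripper":-1},
    {"tx":-0.3,"ty":0,"tz":0,"rx":0,"ry":0,"rz":0,"gripper":-1},
  ],
)

```text
clock: 8.9
eef_pos: [512.4, 36.0, 37.3]
tcp_rot: [-3.142, -0.0, 1.31]
contact_force: [0.3, 4.2, -0.4]
opening: 0.001
```

```bash
python3 -c "
from h import *;st()
p,d=r.grab_frame('top');cv2.imwrite('pics/t5.png',cv2.resize(p[180:300,240:400,::-1],(800,600),interpolation=cv2.INTER_CUBIC))
for q in('face_out','stop_face','stop_push'):
  for o in r.place_of(q,'top')[:1]:
    a,b=o['location'];print(q,round(o['confidence'],2),w2b(atz('top',a,b,dict(face_out=12,stop_face=26,stop_push=41)[q])).round(1))
st()"
```

```text
8.9 b [-55.9 -17.7] z 37.3 rot [-3.142 -0.     1.31 ] Fb [-0.8  4.1] -0.4
face_out 0.46 [  6.3 -38.7]
stop_face 0.94 [ 43.5 -44.9]
9.1 b [-56. -18.] z 37.3 rot [-3.141e+00  1.000e-03  1.310e+00] Fb [ 0.2 -0.4] 0.3
```

View pics/t5.png

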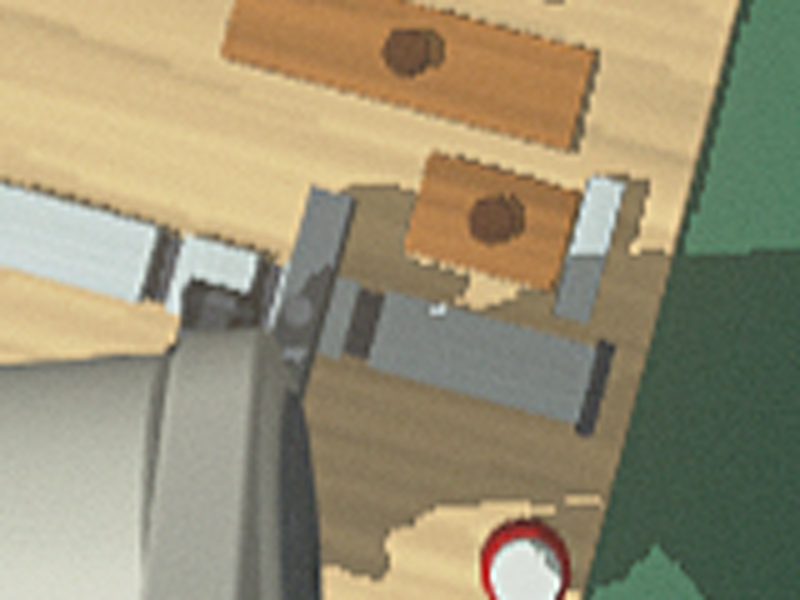

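The bar is midway between notches 2 and 3 (pin head at crop (298,310), target slot at (364,323)). About 21 mm remains. I'll go slowly to just short of it.

Call:
move_arm(
  increments=[
    {"tx":-0.25,"ty":0,"tz":0,"rx":0,"ry":0,"rz":0,"gripper":-1},
    {"tx":-0.25,"ty":0,"tz":0,"rx":0,"ry":0,"rz":0,"gripper":-1},
    {"tx":-0.25,"ty":0,"tz":0,"rx":0,"ry":0,"rz":0,"gripper":-1},
    {"tx":-0.25,"ty":0,"tz":0,"rx":0,"ry":0,"rz":0,"gripper":-1},
    {"tx":-0.2,"ty":0,"tz":0,"rx":0,"ry":0,"rz":0,"gripper":-1},
    {"tx":-0.2,"ty":0,"tz":0,"rx":0,"ry":0,"rz":0,"gripper":-1},
    {"tx":-0.15,"ty":0,"tz":0,"rx":0,"ry":0,"rz":0,"gripper":-1},
    {"tx":-0.1,"ty":0,"tz":0,"rx":0,"ry":0,"rz":0,"gripper":-1},
    {"tx":-0.1,"ty":0,"tz":0,"rx":0,"ry":0,"rz":0,"gripper":-1},
    {"tx":-0.05,"ty":0,"tz":0,"rx":0,"ry":0,"rz":0,"gripper":-1},
  ],
)

```text
clock: 10.1
eef_pos: [507.8, 18.6, 37.3]
tcp_rot: [3.142, 0.0, 1.31]
contact_force: [-0.1, 1.7, -0.2]
opening: -0.003
```

```bash
cat > look.py <<'E'
from h import *
import sys
st()
for cam in('top','side'):
  p,d=r.grab_frame(cam);cv2.imwrite(f'pics/{cam}_{sys.argv[1]}.png',p[:,:,::-1])
  for q in('face_out','stop_face'):
    for o in r.place_of(q,cam)[:1]:
      a,b=o['location'];print(cam,q,round(o['confidence'],2),w2b(atz(cam,a,b,dict(face_out=12,stop_face=26,stop_push=41)[q])).round(1))
st()
E
python3 look.py 6
```

```text
10.1 b [-56.  -35.6] z 37.3 rot [3.142 0.    1.31 ] Fb [-0.5  1.6] -0.2
top face_out 0.62 [  5.4 -51.6]
side stop_face 0.72 [ 42.  -55.7]
10.4 b [-56.1 -35.7] z 37.2 rot [-3.141  0.     1.31 ] Fb [ 0.3 -0.6] 0.9
```

Call:
move_arm(
  increments=[
    {"tx":-0.05,"ty":0,"tz":0,"rx":0,"ry":0,"rz":0,"gripper":-1},
    {"tx":-0.05,"ty":0,"tz":0,"rx":0,"ry":0,"rz":0,"gripper":-1},
    {"tx":-0.05,"ty":0,"tz":0,"rx":0,"ry":0,"rz":0,"gripper":-1},
  ],
)

```text
clock: 10.7
eef_pos: [507.4, 17.4, 37.2]
tcp_rot: [-3.141, -0.0, 1.31]
contact_force: [-0.3, 2.2, 0.0]
opening: 0.001
```

```bash
python3 - <<'E'
from h import *
st()
p,d=r.grab_frame('top'); q,e=r.grab_frame('side')
# bar inner-edge in top and pin; build composite
a=cv2.resize(p[200:275,290:370,::-1],(400,375),interpolation=cv2.INTER_CUBIC)
c=proj('side',[[*(np.array([0,-58.])@np.array([[np.cos(v[2]),np.sin(v[2])],[-np.sin(v[2]),np.cos(v[2])]])+v[:2]),60]])[0].astype(int)
b=cv2.resize(q[c[1]-37:c[1]+38,c[0]-40:c[0]+40,::-1],(400,375),interpolation=cv2.INTER_CUBIC)
print(c);cv2.imwrite('pics/c7.png',np.hstack([a,b]));st()
E
```

```text
10.7 b [-56.1 -36.9] z 37.2 rot [-3.141 -0.     1.31 ] Fb [-0.9  2.1] 0.0
[276 205]
10.8 b [-56.1 -37.1] z 37.3 rot [-3.141  0.     1.31 ] Fb [ 0.  -0.1] 0.9
```

View pics/c7.png

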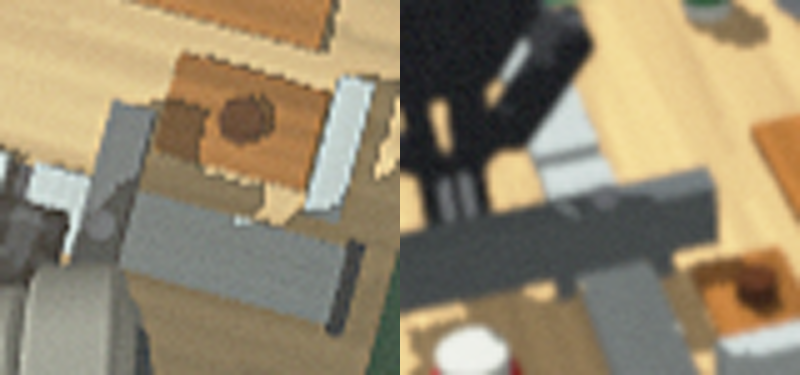

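Call:
move_arm(
  increments=[
    {"tx":-0.05,"ty":0,"tz":0,"rx":0,"ry":0,"rz":0,"gripper":-1},
    {"tx":-0.05,"ty":0,"tz":0,"rx":0,"ry":0,"rz":0,"gripper":-1},
  ],
)

```text
clock: 11.0
eef_pos: [507.1, 16.3, 37.2]
tcp_rot: [-3.141, 0.0, 1.31]
contact_force: [-0.6, 1.5, -0.0]
opening: -0.0
```

```bash
cat > m.py <<'E'
from h import *
st()
R2=np.array([[np.cos(v[2]),np.sin(v[2])],[-np.sin(v[2]),np.cos(v[2])]])
p,d=r.grab_frame('top')
H=[]
for row in range(205,260):
  for col in range(290,330):
    if d[row,col]>0:
      X=atd('top',row,col,d[row,col]);b=w2b(X);H.append([*b,X[2]])
H=np.array(H)
bar=H[(H[:,2]>50)&(H[:,2]<60)&(H[:,0]>12)&(H[:,0]<42)]
print("bar y mid",np.percentile(bar[:,1],[3,97]).round(1),bar[:,1].mean().round(1),"top z",np.median(bar[:,2]).round(2),len(bar))
c=bar[:,1].mean()
k=H[(abs(H[:,0]-1)<4)&(abs(H[:,1]-c)<4)]
print("pin z",np.median(k[:,2]).round(2),len(k));st()
E
python3 m.py
```

```text
11.0 b [-56.1 -38. ] z 37.2 rot [-3.141  0.     1.31 ] Fb [-1.   1.3] -0.0
bar y mid [-65.5 -50.4] -57.9 top z 54.84 146
pin z 58.28 19
11.05 b [-56.  -38.1] z 37.3 rot [-3.141  0.     1.31 ] Fb [-0.7  0.3] 0.1
```

Call:
move_arm(
  increments=[
    {"tx":-0.05,"ty":0,"tz":0,"rx":0,"ry":0,"rz":0,"gripper":-1},
  ],
)

```text
clock: 11.15
eef_pos: [507.1, 15.8, 37.3]
tcp_rot: [3.142, 0.0, 1.31]
contact_force: [-0.5, 1.3, 0.2]
opening: -0.001
```

```bash
python3 m.py
```

```text
11.15 b [-56.  -38.5] z 37.3 rot [3.142 0.    1.31 ] Fb [-0.8  1.1] 0.2
bar y mid [-65.9 -50.8] -58.3 top z 54.87 146
pin z 58.41 19
11.2 b [-56.  -38.6] z 37.3 rot [3.142 0.    1.31 ] Fb [-0.5  1. ] -0.9
```

Call:
move_arm(
  increments=[
    {"tx":-0.05,"ty":0,"tz":0,"rx":0,"ry":0,"rz":0,"gripper":-1},
  ],
)

```text
clock: 11.3
eef_pos: [507.0, 15.5, 37.3]
tcp_rot: [3.142, -0.0, 1.31]
contact_force: [-0.3, 1.6, -0.3]
opening: -0.002
```

```bash
python3 m.py
```

```text
11.3 b [-56.  -38.9] z 37.3 rot [ 3.142 -0.     1.31 ] Fb [-0.7  1.4] -0.3
bar y mid [-66.5 -51.3] -58.8 top z 54.88 147
pin z 58.23 19
11.35 b [-56. -39.] z 37.3 rot [-3.142 -0.     1.31 ] Fb [-0.6  0.7] -0.4
```

Call:
move_arm(
  increments=[
    {"tx":-0.05,"ty":0,"tz":0,"rx":0,"ry":0,"rz":0,"gripper":-1},
    {"tx":0,"ty":0,"tz":0,"rx":0,"ry":0,"rz":0,"gripper":-1},
  ],
)

```text
clock: 11.55
eef_pos: [506.8, 15.0, 37.3]
tcp_rot: [3.142, -0.0, 1.31]
contact_force: [0.8, 0.9, -1.1]
opening: 0.001
```

```bash
python3 m.py
```

```text
11.55 b [-56.  -39.5] z 37.3 rot [ 3.142 -0.     1.31 ] Fb [0.6 1.1] -1.1
bar y mid [-66.7 -51.7] -59.2 top z 55.2 146
pin z 57.81 19
11.6 b [-55.9 -39.5] z 37.3 rot [ 3.141 -0.     1.31 ] Fb [-0.   0.4] 0.4
```

Call:
move_arm(
  increments=[
    {"tx":-0.05,"ty":0,"tz":0,"rx":0,"ry":0,"rz":0,"gripper":-1},
    {"tx":0,"ty":0,"tz":0,"rx":0,"ry":0,"rz":0,"gripper":-1},
  ],
)

```text
clock: 11.8
eef_pos: [506.7, 14.5, 37.3]
tcp_rot: [3.142, -0.0, 1.31]
contact_force: [0.4, 1.6, -0.6]
opening: 0.004
```

```bash
python3 m.py; python3 - <<'E'
from h import *
p,d=r.grab_frame('top')
H=[]
for row in range(205,265):
  for col in range(285,375):
    if d[row,col]>0:
      X=atd('top',row,col,d[row,col]);H.append([*w2b(X),X[2],row,col])
H=np.array(H)
def rep(n,x0,x1,z0,z1,y0=-200,y1=200):
    k=H[(H[:,0]>x0)&(H[:,0]<x1)&(H[:,2]>z0)&(H[:,2]<z1)&(H[:,1]>y0)&(H[:,1]<y1)]
    print(n,np.percentile(k[:,1],[0,2,98,100]).round(1),np.median(k[:,2]).round(1),len(k))
rep("template top",33,67,17.5,23)
rep("fence top",30,70,29,36)
rep("rail top",-12,12,22,26,-160,-66)
rep("end plate",-12,12,27.5,33,-170,-130)
E
```

```text
11.8 b [-56.  -39.9] z 37.3 rot [ 3.142 -0.     1.31 ] Fb [-0.1  1.7] -0.6
bar y mid [-67.3 -52.1] -59.7 top z 55.12 146
pin z 57.53 19
11.85 b [-56.  -39.9] z 37.3 rot [ 3.142 -0.     1.31 ] Fb [-0.6  2.9] -0.7Traceback (most recent call last):
  File "<stdin>", line 7, in <module>
  File "h.py", line 11, in atd
    d,c=ray(n,row,col); return c+d*dep
        ~~~^^^^^^^^^^^
  File "h.py", line 4, in ray
    m=r.camera_model(n)
ValueError: time passes only in moves, steps and waits
```

```bash
python3 - <<'E'
from h import *
p,d=r.grab_frame('top')
m=r.camera_model('top')
K=np.array([[m["fx"],0,m["cx"]],[0,m["fy"],m["cy"]],[0,0,1]])
rr,cc=np.mgrid[205:265,285:375]; rr=rr.ravel();cc=cc.ravel()
u=cv2.undistortPoints(np.c_[cc,rr].astype(float).reshape(-1,1,2),K,np.array([m["k1"],0,0,0.]))[:,0]
D=d[rr,cc]; X=(np.c_[u,np.ones(len(u))]*D[:,None]-m["t"])@m["R"]
H=np.c_[w2b(X[:,:2]),X[:,2]][D>0]
def rep(n,x0,x1,z0,z1,y0=-200,y1=200):
    k=H[(H[:,0]>x0)&(H[:,0]<x1)&(H[:,2]>z0)&(H[:,2]<z1)&(H[:,1]>y0)&(H[:,1]<y1)]
    print(n,len(k),np.percentile(k[:,1],[0,2,98,100]).round(1) if len(k) else '',np.median(k[:,2]).round(1))
rep("template top",33,67,16.5,23,-150,-60)
rep("fence top",30,70,29,36)
rep("rail top",-12,12,20.5,26,-160,-66)
rep("bar",15,42,50,60)
st()
E
```

```text
Traceback (most recent call last):
ValueError: all the input array dimensions except for the concatenation axis must match exactly, but along dimension 0, the array at index 0 has size 2 and the array at index 1 has size 5400
```

```bash
sed -i 's/np.array(w)\[:2\]/np.array(w)[...,:2]/' h.py; python3 - <<'E'
from h import *
p,d=r.grab_frame('top')
m=r.camera_model('top')
K=np.array([[m["fx"],0,m["cx"]],[0,m["fy"],m["cy"]],[0,0,1]])
rr,cc=np.mgrid[205:265,285:375]; rr=rr.ravel();cc=cc.ravel()
u=cv2.undistortPoints(np.c_[cc,rr].astype(float).reshape(-1,1,2),K,np.array([m["k1"],0,0,0.]))[:,0]
D=d[rr,cc]; X=(np.c_[u,np.ones(len(u))]*D[:,None]-m["t"])@m["R"]
H=np.c_[w2b(X),X[:,2]][D>0]
def rep(n,x0,x1,z0,z1,y0=-200,y1=200):
    k=H[(H[:,0]>x0)&(H[:,0]<x1)&(H[:,2]>z0)&(H[:,2]<z1)&(H[:,1]>y0)&(H[:,1]<y1)]
    print(n,len(k),np.percentile(k[:,1],[0,2,98,100]).round(1) if len(k) else '',np.median(k[:,2]).round(1))
rep("template top",33,67,16.5,23,-150,-60)
rep("fence top",30,70,29,36)
rep("rail top",-12,12,20.5,26,-160,-66)
rep("bar",15,42,50,60)
st()
E
```

```text
template top 463 [-126.  -124.9  -67.9  -66.1] 18.9
fence top 205 [-141.4 -140.9  -89.6  -67.7] 30.8
rail top 524 [-151.7 -145.5  -69.1  -67.3] 23.0
bar 131 [-67.7 -67.5 -52.1 -51.7] 55.1
12.0 b [-56.  -39.9] z 37.3 rot [ 3.142 -0.     1.31 ] Fb [-0.2  1.2] -0.6
```

The pin is down, the force has just begun to rise, and the bar face lines up with the template end. I'll back off and look without contact.

Call:
move_arm(
  increments=[
    {"tx":0.2,"ty":0,"tz":0,"rx":0,"ry":0,"rz":0,"gripper":-1},
    {"tx":1,"ty":0,"tz":0,"rx":0,"ry":0,"rz":0,"gripper":-1},
    {"tx":3,"ty":0,"tz":0,"rx":0,"ry":0,"rz":0,"gripper":-1},
    {"tx":0,"ty":0,"tz":-4,"rx":0,"ry":0,"rz":0,"gripper":-1},
    {"tx":0,"ty":0,"tz":-4,"rx":0,"ry":0,"rz":0,"gripper":-1},
    {"tx":0,"ty":0,"tz":-4,"rx":0,"ry":0,"rz":0,"gripper":-1},
    {"tx":0,"ty":-4,"tz":-3,"rx":0,"ry":0,"rz":0,"gripper":-1},
    {"tx":0,"ty":-4,"tz":-2,"rx":0,"ry":0,"rz":0,"gripper":-1},
    {"tx":0,"ty":-4,"tz":0,"rx":0,"ry":0,"rz":0,"gripper":-1},
    {"tx":0,"ty":-4,"tz":0,"rx":0,"ry":0,"rz":0,"gripper":-1},
    {"tx":0,"ty":0,"tz":0,"rx":0,"ry":0,"rz":0,"gripper":-1},
  ],
)

```text
clock: 13.1
eef_pos: [358.3, 96.9, 207.0]
tcp_rot: [-3.139, 0.001, 1.311]
contact_force: [0.7, -0.5, 0.4]
opening: -0.007
```

```bash
python3 m.py; python3 - <<'E'
from h import *
p,d=r.grab_frame('top'); q,_=r.grab_frame('side')
a=cv2.resize(p[190:300,270:380,::-1],(400,400),interpolation=cv2.INTER_CUBIC)
b=cv2.resize(q[165:265,225:325,::-1],(400,400),interpolation=cv2.INTER_CUBIC)
cv2.imwrite('pics/c8.png',np.hstack([a,b]))
E
```

```text
13.1 b [-220.4    2.1] z 207.0 rot [-3.139e+00  1.000e-03  1.311e+00] Fb [ 0.8 -0.3] 0.4
bar y mid [-67.3 -52.1] -59.8 top z 54.98 146
pin z 58.37 18
13.15 b [-217.7    2.9] z 207.5 rot [ 3.141 -0.     1.312] Fb [0.8 0.3] -0.2
```

View pics/c8.png

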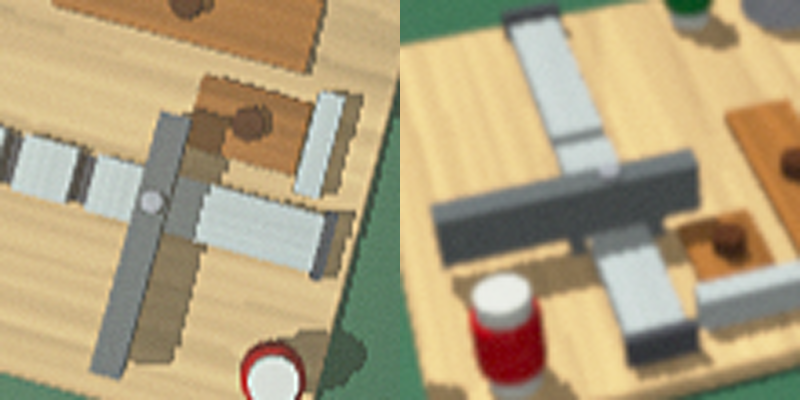

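```bash
python3 - <<'E'
from h import *
f=110/400
P=lambda x,y:(190+y*f-.36,270+x*f-.36)
for n,(x,y),z in [("slot100",(80,176),24),("slot140",(8,155),24),("pin",(151,201.5),58.4),("tmpl corner",(207,77),20),("bar inner top end",(188,118),56)]:
    print(n,w2b(atz("top",*P(x,y),z)).round(1))
st()
E
```

```text
slot100 [  1.4 -18.1]
slot140 [ 2.3 21.3]
pin [ -0.5 -59.4]
tmpl corner [ 68.6 -68.9]
bar inner top end [ 44.3 -66.4]
13.25 b [-215.2    3.4] z 207.8 rot [ 3.140e+00 -1.000e-03  1.311e+00] Fb [0.2 0.4] 0.3
```

```bash
python3 -c "
from h import *;st();print(r.sign_off())"
```

```text
13.25 b [-215.2    3.4] z 207.8 rot [ 3.140e+00 -1.000e-03  1.311e+00] Fb [0.2 0.4] 0.3
the job is handed in; nothing more can be done
None
```

The stop is in the third notch, the one for the 60 mm template, which is the template lying against the fence. I pushed its outer face with the closed fingertips past the 140 and 100 mm notches, backed off, moved clear and handed the job in at 13.3 s.

**Last checks, with the arm clear:**
- **Pin:** the head stands about 3.4 mm above the bar instead of 6 mm, so it has dropped about 2.6 mm into the notch.
- **Stop position:** the bar's middle is at −59.4 mm from the pin's pixel and −59.8 mm from depth. The slot itself measured −58.3 to −58.8 mm, so the stop may sit about 1 mm too far.
- **Face against template end:** the face is at −67.4 to −67.8 mm and the template's free end at −66 to −69 mm, depending on the method. They are level within about 1.5 mm, which is about as fine as the images resolve.
- **Forces:** the largest reading at the end of a move was about 5 N; forces within a move were not read. At the notch, the holding force read up to about 3 N, well under the 10 N breakout.
- **Everything else:** in the last pictures, the fence-side template and the near spool look unmoved. The far spool, tin and other templates were only partly in view, but the arm stayed clear of them.

The stop never visibly snapped in. It followed the fingertips into the notch, so the seating rests on the pin's drop and the rising force.

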